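# Reverse the ratchet, loosen the strap clamp and unload the bar

### The job

Free the steel bar from the clamping fixture: the ratchet on the clamp bolt is still set to tighten, so first flip the small lever on its head over to the loosening side, then work the handle back and forth until the bolt has come loose as far as it goes and the strap has drawn right back off the bar. It loosens anticlockwise seen from above; never tighten it further and do not drag the bar out while it is clamped. Then lift the bar out and lay it flat on the middle of the big wooden packing block to the left of the fixture, without dropping it and without disturbing the oil can or the marking bottle.

Things in the scene. Friction and masses are not known exactly. Their poses are not given: they have to be found in the camera images.
- bolt_axis (a point): Point on the axis of the clamp bolt, 78 mm above the bench: an upright hexagon-headed bolt (head 25 mm across, top 91 mm above the bench) on a grey fixture fixed to the bench. Axes are the fixture's: z up, +y along the bar bed towards the clamped bar, -y the way the ratchet handle points in mid-swing.
- ratchet (a joint): Swing of the ratchet handle about the bolt axis, rad: 0 in mid-swing, positive anticlockwise seen from above; it stops at -0.55 and +0.55 (two stop posts 80 mm high, 75 mm from the bolt axis). It drags with 0.4 N m and stays where it is left; driving the bolt takes 0.9 N m (6 N at the grip), clicking back 0.5; once the bolt is at its stop the wheel skips. The wheel has 16 teeth: up to 0.4 rad of a driving stroke may pass before it bites.
- handle_grip (a point): Centre of the black rubber grip of the ratchet handle, 160 mm from the bolt axis and 68 mm above the bench. The grip is 62 mm long, 20 mm wide and 18 mm high and ends 191 mm from the bolt axis; free space below it. The point turns with the handle: its -y axis points outward along the handle, z up.
- lever (a joint): Direction lever on top of the ratchet head, rad, relative to the handle: negative (stop at -0.35) = tightening, positive (stop at +0.35) = loosening; it starts near -0.35. It turns about an upright pin on the handle 60 mm out from the bolt axis, positive anticlockwise from above, so that its thumb piece goes anticlockwise too. Stiff (2 N at the thumb piece), stays where it is left.
- lever_thumb (a point): In the upright thumb piece of the direction lever, 98 mm above the bench: a dark steel block 12 mm wide, 16 mm along the lever and from 80 to 108 mm above the bench, 52 mm from the lever's pin. The lever's flat arm below it reaches up to 86 mm, the handle below that up to 78 mm. The point turns with the lever: its -y axis points from the pin to the thumb piece.
- clamp_bolt (a joint): Turn of the clamp bolt, rad: 0 at the start (tight), positive anticlockwise seen from above = loosening; fully loose against its stop at 1.25. Only the ratchet turns it.
- strap_lip (a point): Middle of the upper front edge of the steel clamp strap (40 mm wide, 13 mm thick, top 57 mm above the bench). At the start its lip covers the first 12 mm of the bar; loosening the bolt draws it back (fixture -y) by 16 mm per rad, 20 mm in all.
- bar_center (a point): Centre of the loose brown steel bar, 44 mm wide (x), 162 mm long (y), 12 mm thick (z), 0.3 kg. It starts level along the fixture's y, its centre 144 mm from the bolt axis and 36 mm above the bench, on two rests with low cheeks and an end stop; between them 105 mm of it is free on both sides, its underside 18 mm above the fixture.
- block_top (a point): Middle of the top face of the loose wooden packing block, 172 mm (x) by 145 mm (y) by 45 mm high, 1.6 kg, standing on the bench to the left (+y) of the fixture; the smaller wooden offcut in front of the fixture is not meant.
- oil_can: Red oil can with a long spout, 68 mm across, 165 mm high, loose; origin under its middle. Leave alone.
- marking_bottle: Blue bottle with a black cap, 33 mm across, 68 mm high, loose; origin under its middle. Leave alone.
Things that resemble listed ones, but are neither listed nor needed, are in the scene too. Leave any orange look-alike of the part that bears bar_center alone.

How it is judged (in metres and radians):
On the way, in this order (a step that is already met when the one before it is completed fails the run):
1. the direction lever stands on the loosening side (value of joint lever above 0.22 rad), for 0.2 s.
2. the bolt is loosened to its stop, the strap drawn back (value of joint clamp_bolt above 1.12 rad), for 0.2 s.
At the end, for the whole second after the job is handed in: The bolt is still loosened (at least 1.1 rad of its 1.25) and the bar lies flat and still on the packing block, level within 0.08 rad, its centre within 45 mm of the middle of the block's top along each side of the block, the block standing flat (value of joint clamp_bolt above 1.1 rad and x of bar_center in the frame of block_top between -0.045 and 0.045 m and y of bar_center in the frame of block_top between -0.045 and 0.045 m and z of bar_center in the frame of block_top between 0.002 and 0.01 m and angle between each of bar_center, block_top's own z axis and vertical below 0.08 rad and linear speed of bar below 0.02 m/s); the robot touches nothing.
It fails at once if the bolt is tightened further (by more than 0.12 rad) (value of joint clamp_bolt below -0.12 rad).
It fails at once if the bar is dragged out (more than 20 mm) while still clamped (value of joint clamp_bolt below 0.8 rad and distance of bar_center from where it was at the start of the episode above 0.02 m).
It fails at once if the bar is dropped from more than about 25 mm above the block (distance of bar_center from where it was at the start of the episode above 0.12 m and z of bar_center in the frame of block_top above 0.032 m and contact force between bar and anything else below 0.05 N).
It fails at once if the oil can or the bottle is moved by more than 40 mm (distance of any of oil_can, marking_bottle from where it was at the start of the episode above 0.04 m).
It also fails if it takes over 61 s, if anything falls off the work surface, if the arm or the gripper's body presses on something with over 40 N, if the wrist force passes 120 N, or if a joint passes its speed limit or range.

### The arm

A 6-joint arm with a two-finger parallel gripper is mounted at the origin on a cart in front of the work surface, level with it; the furniture and walls round the work are solid. World frame = base frame: x ahead of the robot, y to its left, z up, the work surface at z = 0. Lengths are in mm, angles in rad, forces in N, time in s.
With the tool pointing down it reaches from about 350 to 950 mm from the base axis. Payload 17.4 kg.
Tool frame: the origin (TCP) lies on the front face of the gripper's body, between the roots of the fingers; the fingertips stand 84 mm ahead of it and the grasp point (between the pads) lies 65 mm ahead of it (ctrl.tip_extent is the distance from the TCP to the fingertips, in mm); z points along the fingers, y is the line along which they close (so a half turn about z gives the same grasp; the last joint's range is limited). The gripper opens to 93 mm and grips with 3 to 60 N. Pads are 15 mm wide; open, the fingers measure 128 mm over their backs; the gripper's body (75 mm by 188 mm) begins 65 mm behind the grasp point.
Start: joints at [1.23, 0.116, 1.442, -0, 1.584, -0.038], TCP at [201.289, 644.295, 302.746] pointing down, gripper open.
Joint ranges: [-2.83, 2.83], [-0.83, 2.19], [0.07, 2.5], [-1.14, 4.28], [0.01, 3], [-2.97, 2.97]. Speed limits (rad/s): [1.89, 1.89, 2.22, 3.14, 3.14, 3.14].

### API

Orientations are given as a rotation vector (axis times angle).
In Python, from rig import ctrl, vision, job_done gives the robot as it stands. The module is installed in compiled form; this text tells all that it offers.
- The arm moves only by the tool carry_out, never from a script. Its argument "rows" is a list of rows, each a list of 3 entries, a list of its own where there are three numbers: the shift along the tool's x, y, z in mm, then the turn, a rotation vector about the tool's x, y, z in rad, then the finger opening in mm, from 0 to 93. In form: [[[dx, dy, dz], [ax, ay, az], claw], ...]. A call has 1 to 20 rows; each row is the pose to reach, as a shift and turn from the pose commanded when the call began, along the tool's axes at that moment; what a row does not reach only later rows make up. A row lasts 1/12 s, in which the tool goes at most 41.7 mm and 7.16 degrees, less where a joint would pass 70% of its speed; a pose out of reach is approached as far as the arm can. A call with a gripper value outside its range is refused whole. The fingers move at their own pace and stop on an object; "force" is the grip in N (left out, the last holds). Time passes only in rows, so rows that repeat a pose let the fingers close. It gives the time, the measured TCP pose, the force, the opening and the grip force at its end, in the units of the state.
- ctrl.sense(): the state, without advancing time (a new reading comes with each control period).
- vision.get_image(name): name is "side" or "top"; returns a dict with "pixels" (400x640x3 uint8, red, green, blue), "K" (3x3 intrinsics, pixels), "extrinsics" (4x4, takes a point from world to camera coordinates). Camera axes: x right, y down, z forward; pixel columns grow to the right and rows downward; lengths in mm; the calibration is good to about 2 mm. A picture is of the moment at which its call begins. There is no depth.
- job_done(): hands the job in; it is judged then, once.
The state is a dict: "clock": time; "joint_positions": joint angles; "qvel": joint speeds; "joint_efforts": joint torques, N m; "tool_pos": TCP position; "orientation": TCP orientation; "contact_force": force on the tool from outside, world axes, zero at the start; "torque": the same for the moment, N m; "width": finger opening in mm; "gripper_force": force on a finger pad.
Only numpy, scipy, OpenCV 4.12 (cv2) and the standard library are available. Lean on these libraries where they do the work, as an engineer would, in place of code of your own. Each camera call takes 0.05 s, during which the arm holds its last target. There are 200 camera calls.

## Working session

There is one attempt and no reset: what is moved stays moved. The work goes in short steps, Python scripts to look and compute and a tool call to move; the robot and the scene stay as the last step left them, time stands still between calls to the robot, and variables do not carry over. Pictures are saved under pics/ and viewed, at most 10 in all, crops included, and the job is handed in when it is done.

Besides the shell and the picture viewer there is one more tool, called as name(argument=value, ...), one argument or row to a line, values as JSON. carry_out: Moves the arm, as the interface text tells. Its arguments: {"type":"object","properties":{"rows":{"type":"array","items":{"type":"array"}},"force":{"type":"number"}},"required":["rows"]}

```bash
mkdir -p pics; cat > h.py <<'E'
import numpy as np, cv2
from rig import ctrl, vision, job_done
def cam(n):
    d=vision.get_image(n); return d['pixels'],np.array(d['K']),np.array(d['extrinsics'])
def ray(K,E,uv,z):
    R,t=E[:3,:3],E[:3,3]; c=-R.T@t
    d=R.T@np.linalg.inv(K)@np.array([uv[0],uv[1],1.]); return c+d*(z-c[2])/d[2]
def proj(K,E,P):
    p=K@(E[:3,:3]@np.asarray(P,float)+E[:3,3]); return p[:2]/p[2]
E
python3 - <<'E'
from h import *
for n in('top','side'):
    p,K,E=cam(n); cv2.imwrite(f'pics/{n}0.png',p[:,:,::-1]); print(n,K.round(1).tolist(),E.round(3).tolist())
print(ctrl.sense())
E
```

```text
top [[395.2, 0.0, 319.7], [0.0, 395.2, 193.7], [0.0, 0.0, 1.0]] [[-0.018, -1.0, -0.022, 68.081], [-0.998, 0.019, -0.052, 575.571], [0.052, 0.021, -0.998, 1077.751], [0.0, 0.0, 0.0, 1.0]]
side [[386.4, 0.0, 320.0], [0.0, 386.4, 195.8], [0.0, 0.0, 1.0]] [[-1.0, -0.025, 0.017, 603.423], [-0.029, 0.658, -0.752, 63.227], [0.007, -0.752, -0.659, 1010.809], [0.0, 0.0, 0.0, 1.0]]
{'clock': 0.1, 'joint_positions': array([ 1.23019698e+00,  1.16414902e-01,  1.44220996e+00, -2.13766890e-05,
        1.58395908e+00, -3.78032290e-02]), 'qvel': array([-1.62446843e-03, -3.14601918e-03, -1.53106013e-03, -2.19074136e-04,
        5.13509803e-04,  6.16478777e-05]), 'joint_efforts': array([ 3.66924753e-03, -7.22885728e+01, -6.23868012e+01,  7.82485236e-02,
        2.27721676e-02, -4.69838994e-05]), 'tool_pos': array([201.26184426, 644.19781582, 302.08740158]), 'orientation': array([-4.73791510e-01, -3.10549258e+00,  1.53556229e-03]), 'contact_force': array([ 0.09905144, -0.17083927, -0.63384608]), 'torque': array([-0.05567907, -0.01878389, -0.02133842]), 'gripper_force': 0.0, 'width': 93.38653185227551}
```

View pics/top0.png

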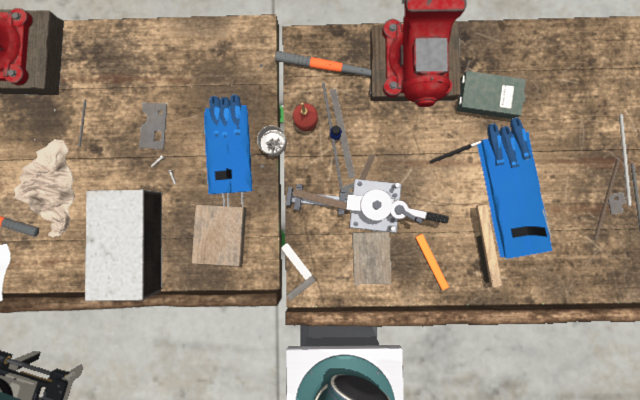

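View pics/side0.png

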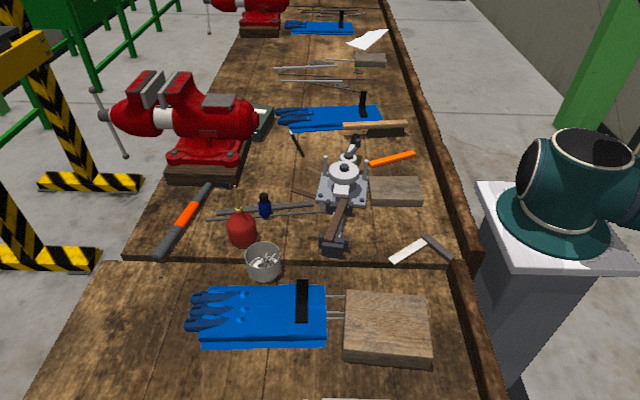

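```bash
python3 - <<'E'
from h import *
p=cv2.imread('pics/top0.png'); q=cv2.imread('pics/side0.png')
a=cv2.resize(p[165:265,280:460],None,fx=4.4,fy=4.4,interpolation=2)
cv2.imwrite('pics/ct.png',a)
b=cv2.resize(q[120:260,290:440],None,fx=4.2,fy=4.2,interpolation=2); cv2.imwrite('pics/cs.png',b)
E
```

```text
(no output)
```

View pics/ct.png

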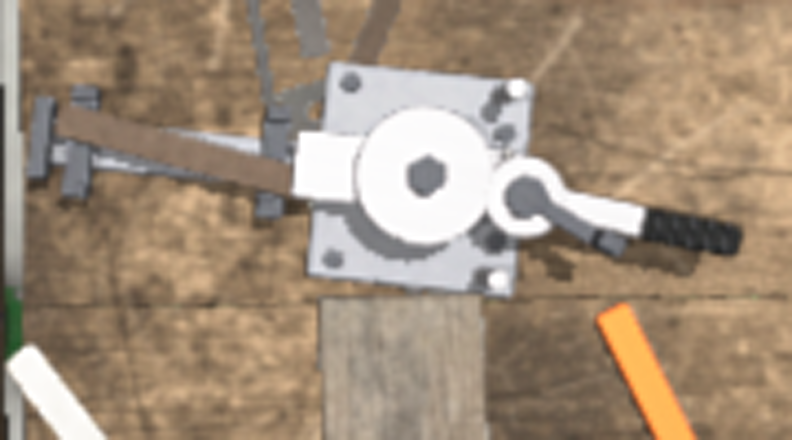

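View pics/cs.png

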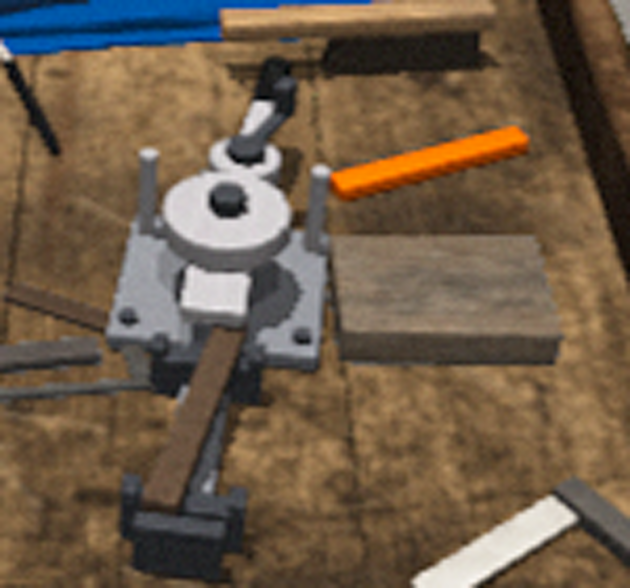

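```bash
python3 - <<'E'
from h import *
p,K,E=cam('top'); q,K2,E2=cam('side')
f=lambda x,y:(280+x/4.4-.4,165+y/4.4-.4)
g=lambda x,y:(290+x/4.2-.4,120+y/4.2-.4)
r=lambda x,y,z:ray(K,E,f(x,y),z)[:2]
s=lambda x,y,z:ray(K2,E2,g(x,y),z)[:2]
B=r(428,175,91); print('bolt',B.round(1),s(228,196,91).round(1))
P1,P2=r(517,88,80),r(498,280,80); print('posts',P1,P2,np.linalg.norm(P1-B),np.linalg.norm(P2-B), 'side',s(148,155,80),s(320,172,80))
d=P1-P2; print('fix ang from posts',np.arctan2(d[1],d[0]))
C=[r(*c,18) for c in((330,62),(533,82),(515,297),(308,275))]
for a,b in((0,1),(3,2)):
  v=C[a]-C[b];print('plate y dir ang-pi/2',np.arctan2(v[1],v[0])-np.pi/2,np.linalg.norm(v))
for a,b in((0,3),(1,2)):
  v=C[a]-C[b];print('plate x dir',np.arctan2(v[1],v[0]),np.linalg.norm(v))
T=r(608,240,108); print('thumb',T,np.linalg.norm(T-B),s(284,88,108))
G=r(692,230,77); v=G-B; print('grip',G,np.linalg.norm(v),np.arctan2(v[1],v[0])+np.pi/2)
GE=r(740,240,72); v=GE-B; print('grip end',GE,np.linalg.norm(v),np.arctan2(v[1],v[0])+np.pi/2)
Pn=r(525,196,84); v=Pn-B; print('pin',Pn,np.linalg.norm(v),np.arctan2(v[1],v[0])+np.pi/2)
v=T-Pn; print('lever',np.linalg.norm(v),np.arctan2(v[1],v[0])+np.pi/2)
hsv=cv2.cvtColor(p,cv2.COLOR_RGB2HSV)
e=[r(70,106,42),r(57,134,42),r(292,162,42),r(288,193,42)];print('bar corners',np.round(e,1).tolist())
def blob(c,z):
  print([ray(K,E,x,z)[:2].round(1).tolist() for x in c])
blob([(197,205),(243,208),(240,266),(193,262)],45)
print('can',ray(K,E,(305,116),100),'bottle',ray(K,E,(335,132),68))
print('jointsR',cv2.Rodrigues(ctrl.sense()['orientation'])[0].round(3))
E
```

```text
bolt [542.7 -90. ] [544.2 -86.3]
posts [ 593.26981206 -144.95814978] [ 480.58753736 -130.72307305] 74.72783254413903 74.25598093326886 side [ 595.10004694 -143.61887343] [ 482.56402038 -130.00940783]
fix ang from posts -0.12566366251409392
plate y dir ang-pi/2 -0.11829954410155219 127.35379800670238
plate y dir ang-pi/2 -0.12268790604101154 129.16438323072302
plate x dir -0.12458316182177731 134.02288183090104
plate x dir -0.11111325220385589 134.5905295141957
thumb [ 503.33799142 -189.35070555] 106.87502256134573 [ 505.6615195  -185.38805539]
grip [ 507.84932854 -245.60977446] 159.48222454669764 -0.22006839052047722
grip end [ 501.4110208  -274.92913087] 189.49996749515083 -0.21944951481691466
pin [ 529.49908815 -147.16361413] 58.68539503065256 -0.226250835364181
lever 49.640242392586025 -0.555083046610469
bar corners [[590.2, 122.4], [573.1, 130.6], [553.2, -13.2], [534.3, -10.4]]
[[550.8, 389.8], [540.5, 264.8], [385.3, 274.0], [397.9, 400.8]]
can [773.86735238  90.37043725 100.        ] bottle [737.16437896  13.14028304  68.        ]
jointsR [[-0.955  0.298 -0.   ]
 [ 0.298  0.955 -0.001]
 [ 0.    -0.001 -1.   ]]
```

```bash
cat >> h.py <<'E'
def plan(*T):  # targets (x,y,z_tip,a): tips position, a=world angle of tool y
    s=ctrl.sense(); R=cv2.Rodrigues(s['orientation'])[0]
    a0=np.arctan2(R[1,1],R[0,1])
    print('t',round(s['clock'],2),'tip',(s['tool_pos']+R[:,2]*84).round(1),'a',round(a0,3),'w',round(s['width'],1),'F',s['contact_force'].round(1),'gf',round(s['gripper_force'],1),'tilt',R[:,2].round(4),'j',s['joint_positions'].round(2))
    for x,y,z,a in T:
        d=R.T@(np.array([x,y,z+84.])-s['tool_pos']); rz=(a0-a+np.pi)%(2*np.pi)-np.pi
        print('  shift',d.round(1),'rz',round(rz,3))
E
python3 -c "
from h import *
plan((504,-188,200,-.21),(504,-188,91,-.21),(545,-197,91,-.21))"
```

```text
t 0.2 tip [201.3 644.2 218.3] a 1.268 w 92.8 F [ 0.5 -0.1 -0.4] gf 0.0 tilt [-2.e-04 -6.e-04 -1.e+00] j [ 1.23  0.12  1.44  0.    1.58 -0.04]
  shift [-537.1 -704.1   18.8] rz 1.478
  shift [-537.1 -704.   127.8] rz 1.478
  shift [-578.9 -700.4  127.8] rz 1.478
```

carry_out(
  rows=[
    [[-537,-704,19],[0,0,1.478],40],
    [[-537,-704,19],[0,0,1.478],40],
    [[-537,-704,19],[0,0,1.478],40],
    [[-537,-704,19],[0,0,1.478],40],
    [[-537,-704,19],[0,0,1.478],40],
    [[-537,-704,19],[0,0,1.478],40],
    [[-537,-704,19],[0,0,1.478],40],
    [[-537,-704,19],[0,0,1.478],40],
    [[-537,-704,19],[0,0,1.478],40],
    [[-537,-704,19],[0,0,1.478],40],
    [[-537,-704,19],[0,0,1.478],40],
    [[-537,-704,19],[0,0,1.478],40],
    [[-537,-704,19],[0,0,1.478],40],
    [[-537,-704,19],[0,0,1.478],40],
    [[-537,-704,19],[0,0,1.478],40],
    [[-537,-704,19],[0,0,1.478],40],
    [[-537,-704,19],[0,0,1.478],40],
    [[-537,-704,19],[0,0,1.478],40],
    [[-537,-704,19],[0,0,1.478],40],
    [[-537,-704,19],[0,0,1.478],40],
  ],
  force=15,
)

```text
clock: 1.87
tool_pos: [486.1, -141.0, 284.9]
orientation: [2.442, 1.976, 0.001]
contact_force: [0.3, 1.7, 1.1]
width: 40.2
gripper_force: 0.0
```

```bash
python3 -c "
from h import *
plan((504,-188,200,-.21),(504,-188,91,-.21),(545,-197,91,-.21))"
```

```text
t 1.87 tip [ 486.2 -141.   200.9] a -0.211 w 40.2 F [0.3 1.7 1.1] gf 0.0 tilt [ 5.e-04 -0.e+00 -1.e+00] j [-0.33 -0.25  1.82  0.    1.57 -0.12]
  shift [-42.2  27.3   0.9] rz -0.001
  shift [-42.2  27.2 109.9] rz -0.001
  shift [-42.5  69.2 109.9] rz -0.001
```

carry_out(
  rows=[
    [[-42,27,20],[0,0,0],40],
    [[-42,27,20],[0,0,0],40],
    [[-42,27,50],[0,0,0],40],
    [[-42,27,70],[0,0,0],40],
    [[-42,27,70],[0,0,0],40],
    [[-42,27,70],[0,0,0],40],
  ],
)

```text
clock: 2.37
tool_pos: [503.4, -185.1, 214.6]
orientation: [-2.441, -1.976, 0.001]
contact_force: [-0.8, -0.6, 1.1]
width: 40.2
gripper_force: 0.0
```

```bash
python3 - <<'E'
from h import *
plan((504,-188,91,-.21),(545,-197,91,-.21))
p,K,E=cam('side'); u,v=map(int,proj(K,E,(505,-187,100)));print(u,v)
a=p[v-60:v+60,u-80:u+80]; q,K,E=cam('top')
b=q[165:285,360:520]
cv2.imwrite('pics/c1.png',cv2.resize(np.hstack([a,b])[:,:,::-1],(800,300),interpolation=2))
E
```

```text
t 2.37 tip [ 503.3 -185.   130.6] a -0.21 w 40.2 F [-0.8 -0.6  1.1] gf 0.0 tilt [-1.6e-03  7.0e-04 -1.0e+00] j [-0.4  -0.15  1.85  0.    1.45 -0.19]
  shift [-2.8  1.2 39.6] rz 0.0
  shift [-3.  43.2 39.5] rz 0.0
357 142
```

View pics/c1.png

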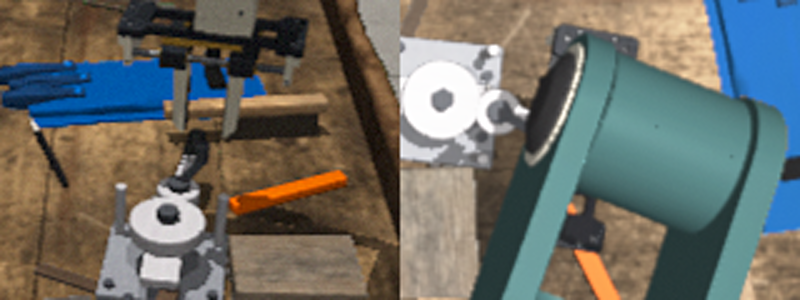

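carry_out(
  rows=[
    [[0,0,20],[0,0,0],40],
    [[0,0,39],[0,0,0],40],
    [[0,0,39],[0,0,0],32],
    [[0,0,39],[0,0,0],30],
    [[0,6,39],[0,0,0],30],
    [[0,12,39],[0,0,0],30],
    [[0,18,39],[0,0,0],30],
    [[0,24,39],[0,0,0],30],
    [[0,30,39],[0,0,0],30],
    [[0,35,39],[0,0,0],30],
    [[0,40,39],[0,0,0],30],
    [[0,42,39],[0,0,0],30],
    [[0,42,39],[0,0,0],30],
  ],
)

```text
clock: 3.55
tool_pos: [545.2, -194.0, 175.7]
orientation: [-2.442, -1.976, -0.0]
contact_force: [-0.8, 0.9, 0.6]
width: 29.9
gripper_force: 0.2
```

```bash
python3 - <<'E'
from h import *
plan((545,-197,91,-.21))
p,K,E=cam('side'); u,v=map(int,proj(K,E,(505,-187,100)))
cv2.imwrite('pics/c2.png',cv2.resize(p[v-60:v+60,u-80:u+80,::-1],(800,600),interpolation=2))
E
```

```text
t 3.55 tip [ 545.2 -194.    91.7] a -0.21 w 29.9 F [-0.8  0.9  0.6] gf 0.2 tilt [-2.e-04  3.e-04 -1.e+00] j [-0.39 -0.03  1.8   0.    1.37 -0.18]
  shift [-2.9  0.4  0.7] rz 0.0
```

View pics/c2.png

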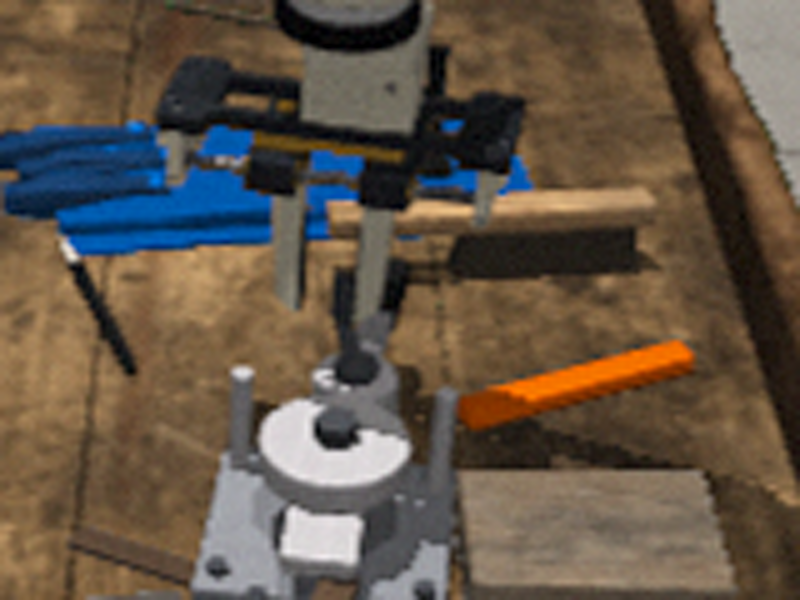

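carry_out(
  rows=[
    [[0,3,0],[0,0,0],30],
    [[0,5,0],[0,0,0],30],
    [[0,5,0],[0,0,0],30],
  ],
)

```text
clock: 3.85
tool_pos: [549.8, -195.0, 175.7]
orientation: [-2.442, -1.976, -0.0]
contact_force: [-1.3, 3.1, 0.0]
width: 30.0
gripper_force: 1.4
```

carry_out(
  rows=[
    [[0,-6,0],[0,0,0],34],
    [[0,-6,-20],[0,0,0],40],
    [[0,-6,-60],[0,0,0],40],
    [[0,-6,-80],[0,0,0],40],
    [[0,-6,-80],[0,0,0],40],
  ],
)

```text
clock: 4.27
tool_pos: [544.5, -194.4, 261.4]
orientation: [2.437, 1.972, 0.005]
contact_force: [1.5, 0.5, -0.9]
width: 39.9
gripper_force: 0.0
```

```bash
python3 - <<'E'
from h import *
plan()
p,K,E=cam('side'); u,v=map(int,proj(K,E,(505,-187,100))); print(u-60,v-35)
cv2.imwrite('pics/c3.png',cv2.resize(p[v-35:v+55,u-60:u+60,::-1],(800,600),interpolation=2))
E
```

```text
t 4.27 tip [ 545.1 -194.7  177.4] a -0.21 w 39.9 F [ 1.5  0.5 -0.9] gf 0.0 tilt [ 0.007  -0.0031 -1.    ] j [-0.39 -0.08  1.71 -0.    1.51 -0.18]
297 107
```

View pics/c3.png

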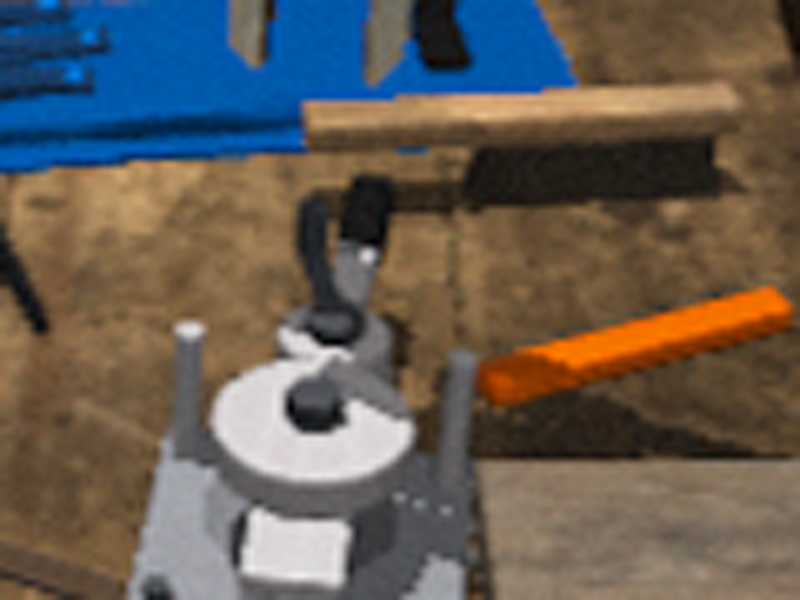

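```bash
python3 - <<'E'
from h import *
p,K,E=cam('side')
f=lambda x,y,z:ray(K,E,(297+x/6.667-.4,107+y/6.667-.4),z)[:2]
B=f(315,385,91);T=f(313,203,108);Pn=f(335,312,88);G=f(368,205,77)
a=lambda v:(np.linalg.norm(v),np.arctan2(v[1],v[0])+np.pi/2)
print(B,T,Pn,G,a(Pn-B),a(G-B),a(T-Pn))
plan((510,-245,160,-.2),(510,-245,56,-.2))
E
```

```text
[544.13426618 -94.79900325] [ 543.6331745 -201.4970917] [ 534.44790335 -150.08735618] [ 516.23904497 -249.84939691] (np.float64(56.13045157634199), np.float64(-0.17343696874305436)) (np.float64(157.5397344805602), np.float64(-0.17800641664426853)) (np.float64(52.223846204999575), np.float64(0.17680237597960913))
t 4.37 tip [ 543.9 -194.1  172.6] a -0.21 w 39.9 F [ 0.1  0.  -0.3] gf 0.0 tilt [ 0.0019 -0.001  -1.    ] j [-0.39 -0.08  1.72 -0.    1.5  -0.18]
  shift [-56.9 -22.4  12.6] rz -0.01
  shift [-56.8 -22.6 116.6] rz -0.01
```

```bash
cat >> h.py <<'E'
B=np.array([543.8,-88.8])
def arc(th,z=50,r=160): return (B[0]+r*np.sin(th),B[1]-r*np.cos(th),z,th)
E
python3 -c "
from h import *
plan(arc(-.17,130),arc(-.17))"
```

```text
t 4.37 tip [ 543.9 -194.1  172.6] a -0.21 w 39.9 F [ 0.1  0.  -0.3] gf 0.0 tilt [ 0.0019 -0.001  -1.    ] j [-0.39 -0.08  1.72 -0.    1.5  -0.18]
  shift [-56.9 -15.6  42.6] rz -0.04
  shift [-56.9 -15.7 122.6] rz -0.04
```

carry_out(
  rows=[
    [[-30,-8,10],[0,0,-0.04],44],
    [[-57,-16,20],[0,0,-0.04],44],
    [[-57,-16,50],[0,0,-0.04],44],
    [[-57,-16,80],[0,0,-0.04],44],
    [[-57,-16,105],[0,0,-0.04],44],
    [[-57,-16,122],[0,0,-0.04],44],
    [[-57,-16,122],[0,0,-0.04],36],
    [[-57,-16,122],[0,0,-0.04],28],
    [[-57,-16,122],[0,0,-0.04],18],
    [[-57,-16,122],[0,0,-0.04],18],
    [[-57,-16,122],[0,0,-0.04],18],
  ],
  force=8,
)

```text
clock: 5.28
tool_pos: [516.6, -246.5, 135.2]
orientation: [2.401, 2.024, 0.001]
contact_force: [-2.2, -0.2, 3.1]
width: 19.7
gripper_force: 8.0
```

```bash
python3 -c "
from h import *
plan(*[arc(t) for t in (-.17,-.27,-.37,-.47,-.57,-.65)])"
```

```text
t 5.28 tip [ 516.7 -246.6   51.2] a -0.17 w 19.7 F [-2.2 -0.2  3.1] gf 8.0 tilt [ 0.0013 -0.001  -1.    ] j [-0.49 -0.01  1.85 -0.    1.3  -0.32]
  shift [0.1 0.2 1.2] rz 0.0
  shift [  0.9 -15.8   1.1] rz 0.1
  shift [  3.3 -31.6   1.1] rz 0.2
  shift [  7.2 -47.1   1.1] rz 0.3
  shift [ 12.7 -62.1   1.1] rz 0.4
  shift [ 18.2 -73.7   1. ] rz 0.48
```

carry_out(
  rows=[
    [[0.2,-8,0],[0,0,0.05],18],
    [[0.9,-16,0],[0,0,0.1],18],
    [[1.9,-24,0],[0,0,0.15],18],
    [[3.3,-31.6,0],[0,0,0.2],18],
    [[5,-39.4,0],[0,0,0.25],18],
    [[7.2,-47,0],[0,0,0.3],18],
    [[9.7,-54.6,0],[0,0,0.35],18],
    [[12.7,-62,0],[0,0,0.4],18],
    [[15.5,-68.5,0],[0,0,0.445],18],
    [[17.5,-72.5,0],[0,0,0.472],18],
    [[17.5,-72.5,0],[0,0,0.472],18],
  ],
  force=20,
)

```text
clock: 6.2
tool_pos: [447.6, -216.9, 135.1]
orientation: [2.808, 1.404, 0.001]
contact_force: [-4.6, -2.6, 5.9]
width: 20.0
gripper_force: 20.0
```

```bash
python3 -c "
from h import *
plan(*[arc(t) for t in (-.642,-.542,-.442,-.342,-.242,-.142,-.042,.058,.158,.258,.358,.41)])"
```

```text
t 6.2 tip [ 447.7 -217.    51.1] a -0.643 w 20.0 F [-4.6 -2.6  5.9] gf 20.0 tilt [ 0.0013 -0.0015 -1.    ] j [-0.5  -0.18  2.01 -0.    1.31  0.14]
  shift [0.2 0.3 1.1] rz -0.001
  shift [ 1.  16.3  1.1] rz -0.101
  shift [ 3.5 32.1  1.2] rz -0.201
  shift [ 7.4 47.6  1.2] rz -0.301
  shift [12.9 62.6  1.2] rz -0.401
  shift [19.9 77.   1.2] rz -0.501
  shift [28.3 90.6  1.3] rz -0.601
  shift [ 38.  103.4   1.3] rz -0.701
  shift [ 48.9 115.    1.3] rz -0.801
  shift [ 60.9 125.6   1.3] rz -0.901
  shift [ 74.  134.9   1.3] rz -1.001
  shift [ 81.1 139.2   1.3] rz -1.053
```

Driving stroke forward, then back in one call each.

carry_out(
  rows=[
    [[0.3,8,0],[0,0,-0.05],18],
    [[1,16,0],[0,0,-0.1],18],
    [[2,24,0],[0,0,-0.15],18],
    [[3.4,32,0],[0,0,-0.2],18],
    [[7.4,47.5,0],[0,0,-0.3],18],
    [[12.9,62.5,0],[0,0,-0.4],18],
    [[19.9,77,0],[0,0,-0.5],18],
    [[28.2,90.6,0],[0,0,-0.6],18],
    [[38,103.3,0],[0,0,-0.7],18],
    [[48.8,115,0],[0,0,-0.8],18],
    [[60.8,125.5,0],[0,0,-0.9],18],
    [[74,134.9,0],[0,0,-1.0],18],
    [[81,139.2,0],[0,0,-1.052],18],
    [[81,139.2,0],[0,0,-1.052],18],
  ],
)

```text
clock: 7.37
tool_pos: [608.6, -235.0, 134.8]
orientation: [-1.714, -2.631, 0.002]
contact_force: [-6.8, 5.0, 10.6]
width: 19.8
gripper_force: 20.0
```

```bash
python3 - <<'E'
from h import *
plan(*[arc(t) for t in (.41,.31,.21,.11,.01,-.09,-.19,-.29,-.39,-.49,-.59,-.642)])
p,K,E=cam('side')
cv2.imwrite('pics/c4.png',cv2.resize(p[120:210,290:410,::-1],(800,600),interpolation=2))
E
```

```text
t 7.37 tip [ 608.4 -235.    50.8] a 0.416 w 19.8 F [-6.8  5.  10.6] gf 20.0 tilt [-1.8e-03 -2.0e-04 -1.0e+00] j [-0.41  0.16  1.67 -0.    1.31 -0.82]
  shift [-0.1 -1.1  0.8] rz 0.006
  shift [  0.8 -17.1   0.8] rz 0.106
  shift [  3.3 -32.9   0.9] rz 0.206
  shift [  7.3 -48.4   0.9] rz 0.306
  shift [ 12.9 -63.4   0.9] rz 0.406
  shift [ 19.9 -77.7   0.9] rz 0.506
  shift [ 28.4 -91.3   1. ] rz 0.606
  shift [  38.1 -104.     1. ] rz 0.706
  shift [  49.1 -115.6    1. ] rz 0.806
  shift [  61.2 -126.1    1. ] rz 0.906
  shift [  74.2 -135.3    1.1] rz 1.006
  shift [  81.4 -139.6    1.1] rz 1.058
```

View pics/c4.png

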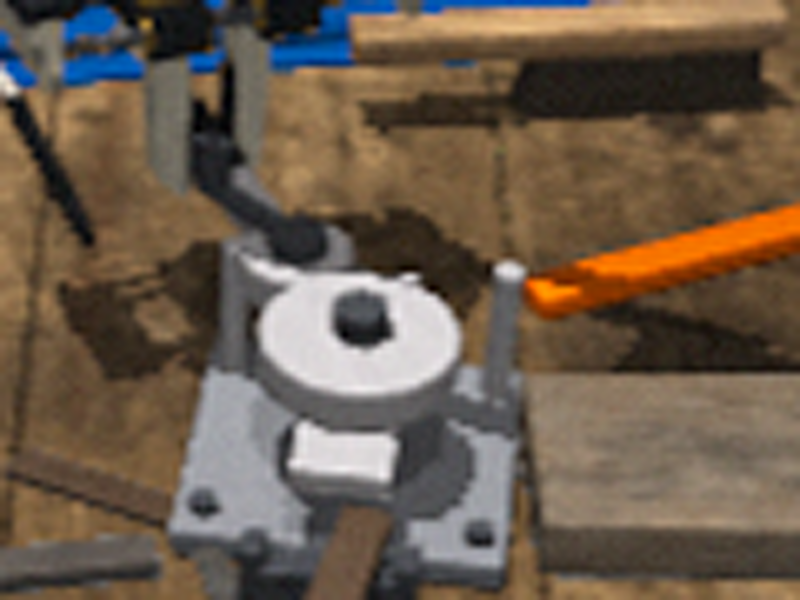

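carry_out(
  rows=[
    [[0.2,-8,-0.5],[0,0,0.05],18],
    [[0.8,-17,-1],[0,0,0.105],18],
    [[3.3,-33,-1],[0,0,0.205],18],
    [[7.3,-48.4,-1],[0,0,0.305],18],
    [[12.9,-63.4,-1],[0,0,0.405],18],
    [[19.9,-77.7,-1],[0,0,0.505],18],
    [[28.4,-91.3,-1],[0,0,0.605],18],
    [[38.1,-104,-1],[0,0,0.705],18],
    [[49,-115.6,-1],[0,0,0.805],18],
    [[61.1,-126,-1],[0,0,0.905],18],
    [[74.2,-135.2,-1],[0,0,1.005],18],
    [[81.3,-139.5,-1],[0,0,1.057],18],
    [[81.3,-139.5,-1],[0,0,1.057],18],
  ],
)

```text
clock: 8.5
tool_pos: [446.3, -216.1, 135.0]
orientation: [2.814, 1.396, -0.001]
contact_force: [-4.2, -4.7, -5.3]
width: 19.9
gripper_force: 20.0
```

```bash
python3 -c "
from h import *
plan(*[arc(t) for t in (-.642,.058,.41)])"
```

```text
t 8.5 tip [ 446.3 -216.1   51. ] a -0.649 w 19.9 F [-4.2 -4.7 -5.3] gf 20.0 tilt [-6.e-04 -7.e-04 -1.e+00] j [-0.5  -0.18  2.01 -0.    1.31  0.15]
  shift [0.3 1.8 1. ] rz -0.007
  shift [ 38.7 104.6   0.9] rz -0.707
  shift [ 82.  140.2   0.9] rz -1.059
```

carry_out(
  rows=[
    [[0.3,8,0],[0,0,-0.05],18],
    [[1,16,0],[0,0,-0.1],18],
    [[2,24,0],[0,0,-0.15],18],
    [[3.4,32,0],[0,0,-0.2],18],
    [[7.4,47.5,0],[0,0,-0.3],18],
    [[12.9,62.5,0],[0,0,-0.4],18],
    [[19.9,77,0],[0,0,-0.5],18],
    [[28.2,90.6,0],[0,0,-0.6],18],
    [[38,103.3,0],[0,0,-0.7],18],
    [[48.8,115,0],[0,0,-0.8],18],
    [[60.8,125.5,0],[0,0,-0.9],18],
    [[74,134.9,0],[0,0,-1.0],18],
    [[81,139.2,0],[0,0,-1.052],18],
    [[81,139.2,0],[0,0,-1.052],18],
  ],
)

```text
clock: 9.67
tool_pos: [608.4, -235.1, 134.9]
orientation: [-1.72, -2.627, 0.001]
contact_force: [0.4, 2.8, 0.0]
width: 19.9
gripper_force: 20.0
```

```bash
python3 - <<'E'
from h import *
plan(*[arc(t) for t in (.41,-.642)])
f=np.array([.1197,.9928]); 
def lip(p,K,E):
    out=[]
    for r in np.arange(35,95,2.):
        u,v=proj(K,E,(*(B+f*r),57)); out.append(int(p[int(round(v)),int(round(u))].astype(int).sum()//3))
    return out
print(np.arange(35,95,2).tolist())
p,K,E=cam('side'); print(lip(p,K,E))
print(lip(cv2.imread('pics/side0.png'),K,E))
E
```

```text
t 9.67 tip [ 608.3 -235.    50.9] a 0.412 w 19.9 F [0.4 2.8 0. ] gf 20.0 tilt [-1.4e-03  5.0e-04 -1.0e+00] j [-0.41  0.16  1.67 -0.    1.31 -0.82]
  shift [-0.1 -0.9  0.9] rz 0.002
  shift [  80.8 -139.8    1.2] rz 1.054
[35, 37, 39, 41, 43, 45, 47, 49, 51, 53, 55, 57, 59, 61, 63, 65, 67, 69, 71, 73, 75, 77, 79, 81, 83, 85, 87, 89, 91, 93]
[92, 92, 208, 208, 224, 224, 223, 222, 226, 226, 142, 142, 93, 93, 105, 105, 70, 70, 61, 58, 65, 65, 62, 62, 64, 64, 68, 68, 83, 83]
[95, 95, 203, 203, 220, 220, 217, 214, 214, 214, 212, 212, 213, 213, 214, 214, 216, 216, 228, 217, 131, 131, 92, 92, 96, 96, 63, 63, 66, 66]
```

carry_out(
  rows=[
    [[0,-1,0],[0,0,0],30],
    [[0,-1,0],[0,0,0],50],
    [[0,-1,0],[0,0,0],50],
    [[0,-1,-30],[0,0,0],50],
    [[0,-1,-70],[0,0,0],50],
    [[0,-1,-110],[0,0,0],70],
    [[0,-1,-120],[0,0,0],70],
    [[0,-1,-120],[0,0,0],70],
  ],
)

```text
clock: 10.38
tool_pos: [607.1, -236.6, 259.5]
orientation: [1.726, 2.617, 0.002]
contact_force: [0.7, -0.5, -0.4]
width: 65.4
gripper_force: 0.0
```

```bash
python3 - <<'E'
from h import *
plan((561,54.5,130,-.2),(561,54.5,21,-.2))
p,K,E=cam('top');q,K2,E2=cam('side')
a=cv2.resize(p[190:280,180:260,::-1],(533,600),interpolation=2); b=cv2.resize(q[280:375,335:440,::-1],(600,543),interpolation=2)
o=np.zeros((600,800,3),np.uint8); o[:450,:400]=cv2.resize(a,(400,450)); o[:362,400:]=cv2.resize(b,(400,362)); cv2.imwrite('pics/c5.png',o)
E
```

```text
t 10.38 tip [ 607.6 -236.8  175.5] a 0.405 w 65.4 F [ 0.7 -0.5 -0.4] gf 0.0 tilt [ 0.0059 -0.0026 -1.    ] j [-0.41  0.08  1.55 -0.    1.5  -0.82]
  shift [285.9  72.1  44.4] rz 0.605
  shift [286.4  71.6 153.4] rz 0.605
```

View pics/c5.png

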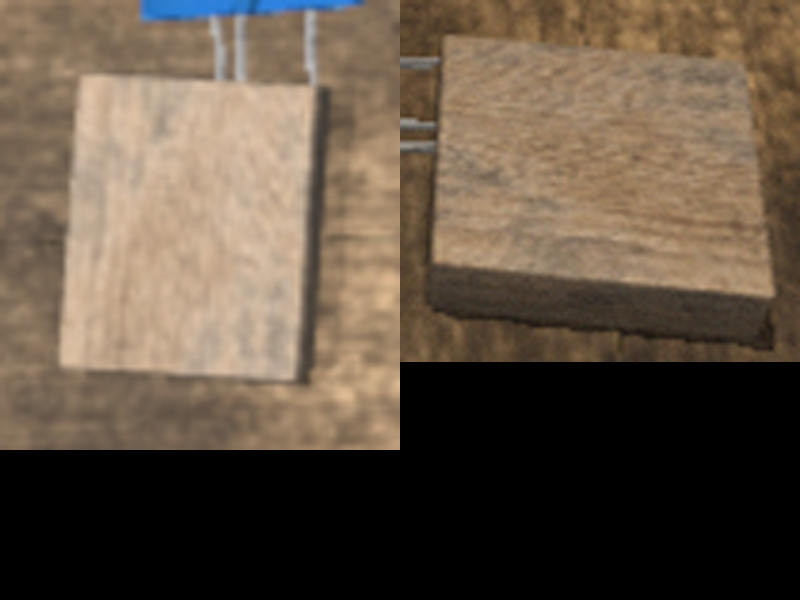

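carry_out(
  rows=[
    [[40,10,0],[0,0,0.1],70],
    [[80,20,0],[0,0,0.2],70],
    [[120,30,0],[0,0,0.3],70],
    [[160,40,0],[0,0,0.4],70],
    [[200,50,10],[0,0,0.5],70],
    [[240,60,20],[0,0,0.605],70],
    [[265,67,30],[0,0,0.605],70],
    [[286,72,40],[0,0,0.605],70],
    [[286,72,44],[0,0,0.605],70],
    [[286,72,44],[0,0,0.605],70],
    [[286,72,44],[0,0,0.605],70],
  ],
)

```text
clock: 11.4
tool_pos: [559.6, 54.8, 209.7]
orientation: [-2.431, -1.988, 0.003]
contact_force: [0.7, 0.5, -0.1]
width: 70.1
gripper_force: 0.0
```

```bash
python3 - <<'E'
from h import *
plan((561,54.5,60,-.2),(561,54.5,21,-.2))
p,K,E=cam('top');q,K2,E2=cam('side')
t=np.array([ray(K,E,(180+x/5-.4,190+y/5-.4),45)[:2] for x,y in((80,74),(318,86),(300,380),(61,367))])
s=np.array([ray(K2,E2,(335+x/3.81-.4,280+y/3.81-.4),45)[:2] for x,y in((345,62),(43,35),(33,264),(374,296))])
print(t.round(1).tolist(),t.mean(0),s.round(1).tolist(),s.mean(0))
for c in(t,s): print([np.linalg.norm(c[i]-c[i-1]).round(1) for i in range(4)])
v=t[0]+t[1]-t[2]-t[3];print('block x ang',np.arctan2(v[1],v[0]))
E
```

```text
t 11.4 tip [559.5  54.8 125.7] a -0.2 w 70.1 F [ 0.7  0.5 -0.1] gf 0.0 tilt [-1.8e-03 -4.0e-04 -1.0e+00] j [ 0.05 -0.09  1.8  -0.    1.43  0.25]
  shift [ 0.   1.5 65.7] rz 0.0
  shift [  0.    1.6 104.7] rz 0.0
[[552.5, 393.6], [543.7, 264.2], [386.4, 275.1], [395.3, 404.0]] [469.47717388 334.22396647] [[386.5, 277.6], [545.2, 266.5], [553.2, 394.4], [396.0, 404.5]] [470.24403999 335.73413739]
[np.float64(157.6), np.float64(129.7), np.float64(157.7), np.float64(129.3)]
[np.float64(127.3), np.float64(159.1), np.float64(128.1), np.float64(157.5)]
block x ang -0.06772505568736162
```

carry_out(
  rows=[
    [[0,1,30],[0,0,0],70],
    [[0,1,60],[0,0,0],70],
    [[0,1,80],[0,0,0],70],
    [[0,1,95],[0,0,0],70],
    [[0,1,104],[0,0,0],70],
    [[0,1,104],[0,0,0],70],
    [[0,1,104],[0,0,0],55],
    [[0,1,104],[0,0,0],35],
    [[0,1,104],[0,0,0],15],
    [[0,1,104],[0,0,0],15],
    [[0,1,104],[0,0,0],15],
    [[0,1,104],[0,0,0],15],
  ],
  force=4,
)

```text
clock: 12.5
tool_pos: [561.0, 55.1, 107.3]
orientation: [2.432, 1.988, 0.001]
contact_force: [-0.2, 0.0, 0.1]
width: 34.7
gripper_force: 0.0
```

```bash
python3 - <<'E'
from h import *
plan((561,54.5,21,-.2))
p,K,E=cam('side')
cv2.imwrite('pics/c6.png',cv2.resize(p[160:270,290:420,::-1],(709,600),interpolation=2))
E
```

```text
t 12.5 tip [561.   55.1  23.3] a -0.2 w 34.7 F [-0.2  0.   0.1] gf 0.0 tilt [ 5.e-04  0.e+00 -1.e+00] j [ 0.05 -0.    1.89 -0.    1.25  0.25]
  shift [-0.5  0.1  2.3] rz 0.0
```

View pics/c6.png

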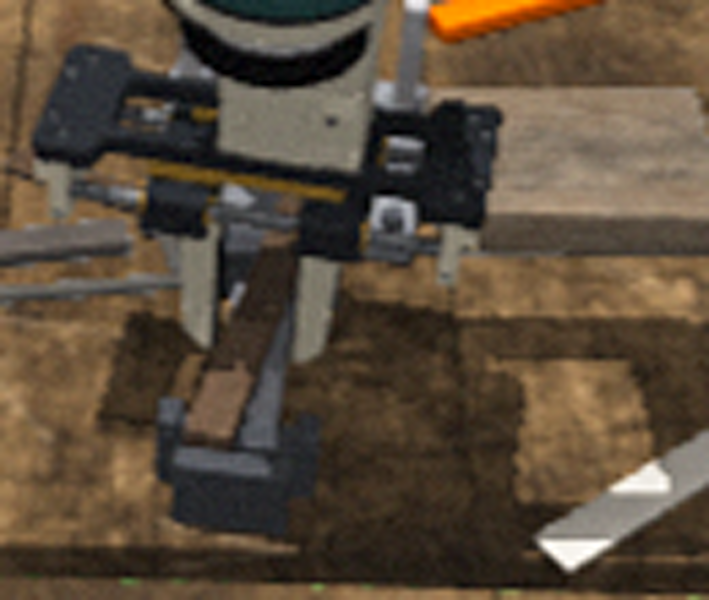

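carry_out(
  rows=[
    [[-0.5,0,1.5],[0,0,0.065],36],
    [[-0.5,0,1.5],[0,0,0.065],36],
    [[-0.5,0,1.5],[0,0,0.065],10],
    [[-0.5,0,1.5],[0,0,0.065],10],
    [[-0.5,0,1.5],[0,0,0.065],10],
    [[-0.5,0,1.5],[0,0,0.065],10],
    [[-0.5,0,1.5],[0,0,0.065],10],
    [[-0.5,0,1.5],[0,0,0.065],10],
    [[-0.5,0,1.5],[0,0,0.065],10],
    [[-0.5,0,1.5],[0,0,0.065],10],
    [[-0.5,0,1.5],[0,0,0.065],10],
    [[-0.5,0,1.5],[0,0,0.065],10],
  ],
)

```text
clock: 13.55
tool_pos: [560.8, 54.5, 105.4]
orientation: [2.495, 1.909, 0.0]
contact_force: [-0.1, -0.2, 1.3]
width: 20.2
gripper_force: 4.0
```

```bash
python3 -c "
from h import *
plan((561,54.5,21,-.267))"
```

```text
t 13.55 tip [560.8  54.5  21.4] a -0.265 w 20.2 F [-0.1 -0.2  1.3] gf 4.0 tilt [ 1.e-04  0.e+00 -1.e+00] j [0.05 0.   1.89 0.   1.25 0.32]
  shift [0.  0.2 0.4] rz 0.002
```

carry_out(
  rows=[
    [[0,0,0],[0,0,0],30],
    [[0,0,0],[0,0,0],30],
    [[0,0,-6],[0,0,0],30],
    [[0,0,-10],[0,0,0],30],
    [[0,0,-10],[0,0,0],30],
    [[0,0,-10],[0,0,0],30],
    [[0,0,-10],[0,0,0],15],
    [[0,0,-10],[0,0,0],15],
    [[0,0,-10],[0,0,0],15],
    [[0,0,-10],[0,0,0],15],
    [[0,0,-10],[0,0,0],15],
    [[0,0,-10],[0,0,0],15],
  ],
  force=35,
)

```text
clock: 14.55
tool_pos: [560.7, 54.5, 115.2]
orientation: [-2.495, -1.908, 0.0]
contact_force: [0.9, -0.6, -1.5]
width: 19.4
gripper_force: 35.0
```

```bash
python3 -c "
from h import *
plan((561,54.5,140,-.267))"
```

```text
t 14.55 tip [560.7  54.5  31.2] a -0.265 w 19.4 F [ 0.9 -0.6 -1.5] gf 35.0 tilt [-2.e-04 -0.e+00 -1.e+00] j [ 0.05 -0.01  1.89 -0.    1.27  0.32]
  shift [   0.     0.3 -108.8] rz 0.002
```

carry_out(
  rows=[
    [[0,0,-4],[0,0,0],10],
    [[0,0,-10],[0,0,0],10],
    [[0,0,-20],[0,0,0],10],
    [[0,0,-35],[0,0,0],10],
    [[0,0,-50],[0,0,0],10],
    [[0,0,-65],[0,0,0],10],
    [[0,0,-75],[0,0,0],10],
    [[0,0,-80],[0,0,0],10],
    [[0,0,-80],[0,0,0],10],
    [[0,0,-80],[0,0,0],10],
  ],
)

```text
clock: 15.38
tool_pos: [560.7, 54.5, 195.1]
orientation: [-2.495, -1.908, 0.0]
contact_force: [0.3, 1.0, -2.8]
width: 19.4
gripper_force: 35.0
```

```bash
python3 - <<'E'
from h import *
plan((470,335,110,-.2),(470,335,47,-.2))
# bar brown end check in side view: project expected visible ends
p,K,E=cam('side'); s=ctrl.sense(); c=s['tool_pos']-np.array([0,0,84-4.8]); d=np.array([np.sin(.265),np.cos(.265),0])
hsv=cv2.cvtColor(p,cv2.COLOR_RGB2HSV)
for r in(-80,-70,-50,50,70,80,95,110):
  u,v=proj(K,E,c+d*r+[0,0,6]); print(r,int(u),int(v),p[int(v),int(u)])
E
```

```text
t 15.38 tip [560.7  54.5 111.1] a -0.265 w 19.4 F [ 0.3  1.  -2.8] gf 35.0 tilt [-1.e-04 -0.e+00 -1.e+00] j [ 0.05 -0.08  1.81 -0.    1.41  0.32]
  shift [ 246.9 -161.     1.1] rz -0.065
  shift [ 246.9 -161.    64.1] rz -0.065
-80 347 171 [17 21 22]
-70 346 174 [21 21 26]
-50 344 179 [106 105  93]
50 333 206 [109  85  62]
70 330 211 [114  92  66]
80 329 215 [67 50 45]
95 327 219 [72 57 41]
110 325 224 [74 55 37]
```

carry_out(
  rows=[
    [[8,-5,0],[0,0,0],10],
    [[25,-16,0],[0,0,0],10],
    [[45,-29,0],[0,0,-0.01],10],
    [[67,-44,0],[0,0,-0.02],10],
    [[90,-59,0],[0,0,-0.03],10],
    [[113,-74,0],[0,0,-0.04],10],
    [[136,-89,0],[0,0,-0.05],10],
    [[159,-104,0],[0,0,-0.06],10],
    [[182,-119,0],[0,0,-0.065],10],
    [[204,-133,0],[0,0,-0.065],10],
    [[222,-145,0],[0,0,-0.065],10],
    [[236,-154,0],[0,0,-0.065],10],
    [[244,-159,0],[0,0,-0.065],10],
    [[247,-161,0],[0,0,-0.065],10],
    [[247,-161,0],[0,0,-0.065],10],
    [[247,-161,10],[0,0,-0.065],10],
    [[247,-161,25],[0,0,-0.065],10],
    [[247,-161,40],[0,0,-0.065],10],
    [[247,-161,50],[0,0,-0.065],10],
    [[247,-161,50],[0,0,-0.065],10],
  ],
)

```text
clock: 17.1
tool_pos: [469.6, 333.8, 142.5]
orientation: [-2.433, -1.987, 0.006]
contact_force: [-0.2, -0.3, -2.2]
width: 19.5
gripper_force: 35.0
```

```bash
python3 - <<'E'
from h import *
plan((470,335,47,-.2))
p,K,E=cam('side'); s=ctrl.sense(); c=s['tool_pos']-np.array([0,0,84-4.8]); d=np.array([np.sin(.2),np.cos(.2),0])
for r in(60,70,75,80,85,90):
  u,v=proj(K,E,c+d*r+[0,0,6]); print(r,int(u),int(v),p[int(v),int(u)])
E
```

```text
t 17.1 tip [469.3 333.6  58.5] a -0.201 w 19.5 F [-0.2 -0.3 -2.2] gf 35.0 tilt [-0.0031 -0.0021 -1.    ] j [ 0.57 -0.01  1.83 -0.    1.32  0.77]
  shift [ 1.3  0.2 11.5] rz -0.001
60 385 342 [132 105  82]
70 384 347 [126  99  78]
75 384 350 [132 106  85]
80 383 352 [83 65 51]
85 383 355 [54 44 36]
90 383 358 [57 47 40]
```

carry_out(
  rows=[
    [[0,0,3],[0,0,0],10],
    [[0,0,6],[0,0,0],10],
    [[0,0,9],[0,0,0],10],
    [[0,0,12],[0,0,0],10],
    [[0,0,13],[0,0,0],10],
    [[0,0,13],[0,0,0],10],
    [[0,0,13],[0,0,0],10],
  ],
)

```text
clock: 17.73
tool_pos: [470.1, 335.1, 132.5]
orientation: [2.432, 1.989, 0.0]
contact_force: [-0.4, 0.1, -3.0]
width: 19.5
gripper_force: 35.0
```

carry_out(
  rows=[
    [[0,0,0.7],[0,0,0],10],
    [[0,0,1.4],[0,0,0],10],
    [[0,0,2],[0,0,0],10],
    [[0,0,2],[0,0,0],10],
    [[0,0,2],[0,0,0],10],
  ],
)

```text
clock: 18.15
tool_pos: [470.1, 335.1, 130.4]
orientation: [2.432, 1.989, -0.0]
contact_force: [1.1, 0.2, -2.7]
width: 19.5
gripper_force: 35.0
```

carry_out(
  rows=[
    [[0,0,0.5],[0,0,0],10],
    [[0,0,1],[0,0,0],10],
    [[0,0,1],[0,0,0],10],
    [[0,0,1],[0,0,0],10],
  ],
)

```text
clock: 18.48
tool_pos: [470.1, 335.1, 130.2]
orientation: [2.432, 1.989, 0.0]
contact_force: [-4.4, -2.8, 7.0]
width: 19.6
gripper_force: 35.0
```

Contact made. Release gently and rise.

carry_out(
  rows=[
    [[0,0,-0.5],[0,0,0],22],
    [[0,0,-0.5],[0,0,0],26],
    [[0,0,-0.5],[0,0,0],32],
    [[0,0,-0.5],[0,0,0],40],
    [[0,0,-0.5],[0,0,0],40],
    [[0,0,-10],[0,0,0],40],
    [[0,0,-35],[0,0,0],40],
    [[0,0,-70],[0,0,0],40],
    [[0,0,-105],[0,0,0],40],
    [[0,0,-140],[0,0,0],40],
    [[0,0,-150],[0,0,0],40],
    [[0,0,-150],[0,0,0],40],
    [[150,0,-150],[0,0,0],40],
    [[150,0,-150],[0,0,0],40],
    [[150,0,-150],[0,0,0],40],
    [[150,0,-150],[0,0,0],40],
    [[150,0,-150],[0,0,0],40],
  ],
)

```text
clock: 19.9
tool_pos: [499.7, 485.7, 276.6]
orientation: [-2.43, -1.991, 0.004]
contact_force: [0.4, -0.1, -1.2]
width: 40.1
gripper_force: 0.0
```

```bash
python3 - <<'E'
from h import *
plan()
p0=cv2.imread('pics/side0.png')[:,:,::-1].astype(int)
p,K,E=cam('side')
d=np.abs(p.astype(int)-p0).sum(2)[285:360,335:440]
m=(d>70).astype(np.uint8); m=cv2.morphologyEx(m,cv2.MORPH_OPEN,np.ones((2,2)))
n,l,st,ce=cv2.connectedComponentsWithStats(m); i=1+np.argmax(st[1:,4]); print(st[i],ce[i]+[335,285],n)
pts=cv2.findNonZero((l==i).astype(np.uint8)).reshape(-1,2)+[335,285]
w=np.array([ray(K,E,q,57)[:2] for q in pts],np.float32); print('centroid',w.mean(0),cv2.minAreaRect(w))
f=np.array([.1197,.9928])
print([int(p[tuple(np.round(proj(K,E,(*(B+f*r),57))[::-1]).astype(int))].mean()) for r in range(35,95,4)])
# can and bottle moved?
for nm,(u,v) in(('can',(243,228)),('bottle',(265,205))):
  print(nm,np.abs(p.astype(int)-p0).sum(2)[v-14:v+14,u-10:u+10].mean())
E
```

```text
t 19.9 tip [499.5 485.6 192.6] a -0.198 w 40.1 F [ 0.4 -0.1 -1.2] gf 0.0 tilt [-0.0024 -0.0014 -1.    ] j [0.73 0.17 1.42 0.   1.55 0.93]
[   0    0  105   75 5056] [393.98635285 318.36649525] 8
centroid [457.79926 335.67496] ((467.8321533203125, 323.75439453125), (171.58599853515625, 189.7018585205078), 78.31674194335938)
[43, 38, 39, 37, 32, 31, 31, 57, 42, 55, 76, 69, 72, 68, 96]
can 37.980357142857144
bottle 40.62678571428572
```

carry_out(
  rows=[
    [[40,-40,-20],[0,0,0],40],
    [[80,-80,-40],[0,0,0],40],
    [[120,-150,-60],[0,0,0],40],
    [[120,-200,-60],[0,0,0],40],
    [[120,-250,-60],[0,0,0],40],
    [[120,-300,-60],[0,0,0],40],
    [[120,-300,-60],[0,0,0],40],
    [[120,-300,-60],[0,0,0],40],
    [[120,-300,-60],[0,0,0],40],
    [[120,-300,-60],[0,0,0],40],
    [[120,-300,-60],[0,0,0],40],
    [[120,-300,-60],[0,0,0],40],
  ],
)

```text
clock: 20.95
tool_pos: [230.9, 658.5, 338.9]
orientation: [2.433, 1.987, -0.001]
contact_force: [-0.0, -1.4, 0.0]
width: 39.7
gripper_force: 0.0
```

```bash
python3 - <<'E'
from h import *
plan()
for n,(r0,r1,c0,c1) in(('side',(292,350,348,428)),('top',(206,265,197,242))):
  p0=cv2.imread(f'pics/{n}0.png')[:,:,::-1].astype(int); p,K,E=cam(n)
  d=np.abs(p.astype(int)-p0).sum(2); m=(d[r0:r1,c0:c1]>60).astype(np.uint8)
  N,l,st,ce=cv2.connectedComponentsWithStats(m); i=1+np.argmax(st[1:,4]); print(n,st[i],ce[i]+[c0,r0])
  pts=cv2.findNonZero((l==i).astype(np.uint8)).reshape(-1,2)+[c0,r0]
  w=np.array([ray(K,E,q,57)[:2] for q in pts],np.float32); print('centroid',w.mean(0),cv2.minAreaRect(w))
  for nm,P in(('can',(774,90,60)),('bottle',(737,13,34))):
    u,v=np.round(proj(K,E,P)).astype(int); print(nm,d[v-10:v+10,u-8:u+8].mean())
  f=np.array([.1197,.9928])
  print([int(p[tuple(np.round(proj(K,E,(*(B+f*r),57))[::-1]).astype(int))].mean()) for r in range(35,95,3)])
E
```

```text
t 20.95 tip [230.9 658.5 254.9] a -0.201 w 39.7 F [-0.  -1.4  0. ] gf 0.0 tilt [ 1.e-04 -8.e-04 -1.e+00] j [ 1.2   0.16  1.34 -0.    1.65  1.4 ]
side [ 29   0  20  58 727] [386.48968363 321.34938102]
centroid [472.32373 343.09894] ((471.20745849609375, 338.8164367675781), (126.20603942871094, 24.830419540405273), 78.25517272949219)
can 9.590625
bottle 11.0375
[91, 200, 200, 220, 216, 227, 227, 138, 89, 89, 96, 65, 53, 60, 59, 59, 59, 60, 60, 73]
top [  0  21  45  17 398] [218.77889447 235.07286432]
centroid [469.373  327.5171] ((469.0623779296875, 327.1358337402344), (124.31106567382812, 23.89604949951172), 77.8594970703125)
can 2.35625
bottle 2.578125
[252, 238, 253, 253, 252, 253, 253, 158, 141, 187, 219, 217, 219, 215, 192, 169, 135, 126, 124, 120]
```

```bash
python3 -c "
from h import *
print(job_done())"
```

```text
the job is handed in; nothing more can be done
None
```

The job is handed in at about 21 s of the 61 s allowed: the lever is on the loosening side, the strap has drawn back the full 20 mm, and the bar lies on the middle of the packing block with the oil can and bottle unmoved (checked in both camera views; the hand-in gave no verdict).

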